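# Hold the vacuum sealer's dial at its third click

## Task

Vacuum-seal the canister that stands under the sealer's arm: first push the arm down until its rubber foot sits on the canister's lid and leave it there, then press the paddle of the sealer's spring-return dial down past the first and second clicks to the third, not on to the end stop, and hold it there. The program finishes while the robot is still holding the dial at the third click, with the foot still down on the lid; do not push away or tip the canisters, the clip tray, the ring dish or the bauble.

Things in the scene. Friction and masses are not known exactly. Their poses are not given: they have to be found in the camera images.
- sealer: The vacuum sealer's white housing, fixed, 110 mm high; origin under it on the shelf. z up, x to its back, y to its left. It spans x -50 to 70, y -70 to 95 mm. A steel column (18 mm thick, top 260 mm above the shelf) at x 0, y 65 carries the arm, which reaches 105 mm to -x. The dial is on the -y side.
- push_pad (a point): Centre of the top of the round push pad (40 mm across, grey) on the outer end of the sealer's sliding arm (22 mm wide): press here from above. The rubber foot is straight below: its underside lies 50 mm below this point.
- foot_face (a point): Centre of the underside of the rubber foot (44 mm across) that comes down on the canister's lid.
- foot (a joint): Height gauge of the sliding arm, m: 0 at the top of its travel, where the foot's underside is 185 mm above the shelf, growing as it is pushed down, to 0.100 at most (foot height = 0.185 - value). It moves with about 5 N of drag, has a faint return spring (about 1 N) and stays where it is left.
- dial_axis (a point): Fixed point on the dial's level axis, at mid width of its paddle, 90 mm above the shelf; axes as the sealer's (the dial's axis is y). The dial is a grey hub, 56 mm across, 26 wide, with a flat radial paddle (24 mm wide, 8 thick) reaching out on the -x side to 90 mm from the axis. A fixed 84 mm scale disc behind it has four ticks: rest, first, second, third click.
- dial (a joint): Dial angle, rad: 0 at rest, grows as the paddle is pressed down. At 0 the paddle slopes 0.45 up from level, away from the axis; clicks (light ripple) at 0.30, 0.60, 0.90 (paddle 0.45 below level); end stop at 1.15. A spring returns it to 0 from anywhere when let go; pressed 62 mm out it takes about 2 N at first and 7 N at the third click.
- tall_canister_lid (a point): Centre of the lid's flat top of the taller lidded stainless steel canister: 130 mm high, 80 mm across, loose, upright on the shelf, about 350 g; a hinge block and a clip stand out up to 6 mm from its side. Either this or the short one is under the foot; the other stands off to the sealer's +y side.
- short_canister_lid (a point): The same for the shorter canister: 100 mm high, 80 mm across.
- clip_tray_mid (a point): Middle of a pink plastic hair clip tray, 160 x 85 x 24 mm, loose on the shelf; leave alone.
- ring_dish_mid (a point): Middle of a white ceramic ring dish, 84 mm across, 30 mm high, loose; leave alone.
- bauble_mid (a point): Middle of a blue glass bauble, 70 mm across, 74 mm high, standing loose on a small flat; leave alone.
Mind the look-alikes: they are no part of the job. What is shaped like the part that bears short_canister_lid but red or turquoise is not meant.

How it is judged (in metres and radians):
On the way, in this order (a step that is already met when the one before it is completed fails the run):
1. the rubber foot is down on the lid of the canister under it (((z of foot_face in the frame of tall_canister_lid between -0.01 and 0.003 m and horizontal distance between foot_face and tall_canister_lid below 0.02 m) or (z of foot_face in the frame of short_canister_lid between -0.01 and 0.003 m and horizontal distance between foot_face and short_canister_lid below 0.02 m))), for 0.2 s.
2. the dial is pressed past two clicks to the third (((z of foot_face in the frame of tall_canister_lid between -0.01 and 0.003 m and horizontal distance between foot_face and tall_canister_lid below 0.02 m) or (z of foot_face in the frame of short_canister_lid between -0.01 and 0.003 m and horizontal distance between foot_face and short_canister_lid below 0.02 m)) and value of joint dial between 0.75 and 1.05 rad), for 0.3 s.
At the end, for the whole second after the job is handed in: The robot still presses the dial (more than 0.5 N) and holds it at the third click, 0.90 rad within 0.15 rad; the foot's underside is within 3 mm of the lid top of the canister below it and over the lid's middle within 20 mm; both canisters upright (all of step 2 and contact force between any of the fingers, the arm and sealer above 0.5 N and angle between each of tall_canister_lid, short_canister_lid's own z axis and vertical below 0.15 rad); the arm keeps its last pose, push and grip.
It fails at once if a canister is pushed away by more than 25 mm or tipped (distance of any of tall_canister_lid, short_canister_lid from where it was at the start of the episode above 0.025 m).
It fails at once if the tray, dish or bauble is pushed away by more than 25 mm (distance of any of clip_tray_mid, ring_dish_mid, bauble_mid from where it was at the start of the episode above 0.025 m).
It also fails if it takes over 40 s, if anything falls off the work surface, if the arm or the gripper's body presses on something with over 40 N, if the wrist force passes 120 N, or if a joint passes its speed limit or range.

## Robot

A 6-joint arm with a two-finger parallel gripper is mounted at the origin on the work surface. World frame = base frame: x ahead of the robot, y to its left, z up, the work surface at z = 0. Lengths are in m, angles in degrees, forces in N, time in s.
With the tool pointing down it reaches from about 0.3 to 0.75 m from the base axis. Payload 8.5 kg.
Tool frame: the origin (TCP) lies on the mounting face of the last link; the fingertips stand tip_extent ahead of it and the grasp point (between the pads) lies 155 mm ahead of it (tip_extent is the distance from the TCP to the fingertips, in m); z points along the fingers, y is the line along which they close (so a half turn about z gives the same grasp; the last joint's range is limited). The gripper opens to 85 mm and grips with 20 to 120 N. Pads are 22 mm wide; open, the fingers measure 114 mm over their backs; the gripper's body (76 mm by 85 mm) begins 54 mm behind the grasp point. The pads swing forward as they close: fully open they stand 13 mm farther back than shut.
Start: joints at [-76.794, 21.807, 74.336, -0, 83.858, -12.336], TCP at [0.237, -0.496, 0.405] pointing down, gripper open.
Joint ranges: [-178.18, 178.18], [-50.72, 133.34], [12.68, 142.11], [-81.47, 261.47], [9.98, 163.14], [-165.26, 165.26]. Speed limits (degrees/s): [136.94, 136.94, 180, 180, 180, 180].

## Interface

Orientations are given as a 3x3 rotation matrix whose columns are the frame's x, y, z axes.
In Python, from rig import observe, get_image, camera_params, close_job, tip_extent gives the robot as it stands.
- The arm moves only by the shell command python3 -m creep 'ROWS' [FORCE]. ROWS is JSON, a list of rows, each an object with "jaw": the gripper's target within -1 to 1 (shut at 1, half-way at 0, fully open at -1); "travel": the shift along the world's x, y, z in mm, a list of three; "roll": the turn about the world's z in rad. A call has 1 to 12 rows; each row is the pose to reach, as a shift and turn from the pose commanded when the call began; what a row does not reach only later rows make up. A row lasts 1/10 s, in which the tool goes at most 50 mm and 8.59 degrees, less where a joint would pass 70% of its speed; a pose out of reach is approached as far as the arm can. A call with a gripper value outside its range is refused whole. The fingers move at their own pace and stop on an object; FORCE is the grip in N (left out, the last holds). Time passes only in rows, so rows that repeat a pose let the fingers close. It gives the time, the measured TCP pose, the force, the opening and the grip force at its end, in the units of the state.
- observe(): the state, without advancing time (a new reading comes with each control period).
- get_image(name): name is "scene" or "top"; returns (picture, depth): 480x640x3 uint8, red, green, blue; 480x640 float32, m along the optical axis (not along the pixel's ray), 0 where there is no reading.
- camera_params(name): a dict with "mtx" (3x3 intrinsics, pixels), "extrinsics" (4x4, takes a point from camera to world coordinates). Camera axes: x right, y down, z forward; pixel columns grow to the right and rows downward; lengths in m; the calibration is good to about 2 mm. A picture is of the moment at which its call begins. camera_params takes no time and is no camera call.
- close_job(): hands the job in; it is judged then, once.
The state is a dict: "time_s": time; "q": joint angles; "qvel": joint speeds; "joint_efforts": joint torques, N m; "position": TCP position; "tool_rot": TCP orientation; "ft_force": force on the tool from outside, world axes, zero at the start; "wrist_torque": the same for the moment, N m; "grip_width": finger opening in m; "gripper_force": force on a finger pad.
Only numpy, scipy, OpenCV 4.12 (cv2) and the standard library are available. Lean on these libraries where they do the work, as an engineer would, in place of code of your own. Each camera call takes 0.05 s, during which the arm holds its last target. There are 200 camera calls.

## Working session

There is one attempt and no reset: what is moved stays moved. The work goes in short steps, Python scripts to look and compute and a shell command to move; the robot and the scene stay as the last step left them, time stands still between calls to the robot, and variables do not carry over. Pictures are saved under pics/ and viewed, at most 10 in all, crops included, and the job is handed in when it is done.

```bash
mkdir -p pics; ls
python3 - <<'E'
from rig import *
import cv2,numpy as np
for n in ("scene","top"):
    im,d=get_image(n); cv2.imwrite(f"pics/{n}0.png",im[:,:,::-1]); np.save(f"pics/{n}0.npy",d)
    p=camera_params(n); print(n,np.round(p["mtx"],1).tolist(),np.round(p["extrinsics"],3).tolist())
s=observe();print(s["time_s"],s["position"],np.round(s["tool_rot"],3),s["grip_width"],tip_extent if not callable(tip_extent) else tip_extent())
E
```

```text
pics
scene [[447.4, 0.0, 316.3], [0.0, 447.4, 239.7], [0.0, 0.0, 1.0]] [[-0.456, 0.678, -0.577, 1.03], [0.89, 0.357, -0.284, 0.265], [0.013, -0.643, -0.766, 0.756], [0.0, 0.0, 0.0, 1.0]]
top [[548.5, 0.0, 312.3], [0.0, 548.5, 243.9], [0.0, 0.0, 1.0]] [[-0.011, -0.991, 0.134, 0.423], [-1.0, 0.013, 0.014, 0.03], [-0.015, -0.134, -0.991, 1.363], [0.0, 0.0, 0.0, 1.0]]
0.1 [ 0.23715483 -0.49620894  0.40418741] [[ 0.902  0.431 -0.   ]
 [ 0.431 -0.902  0.001]
 [ 0.    -0.001 -1.   ]] 0.08569604011367761 0.1734
```

View pics/scene0.png

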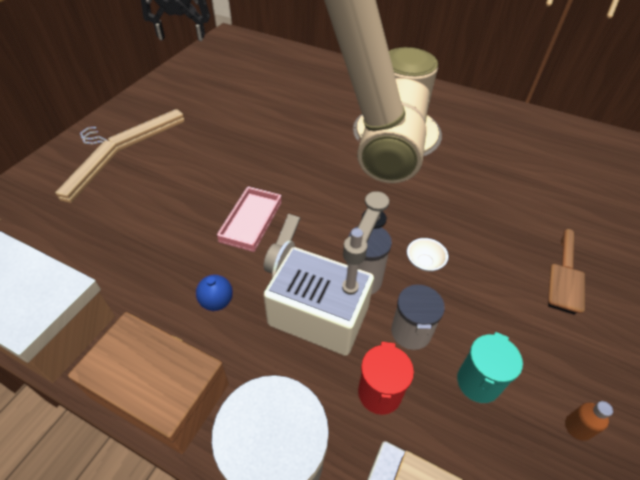

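View pics/top0.png

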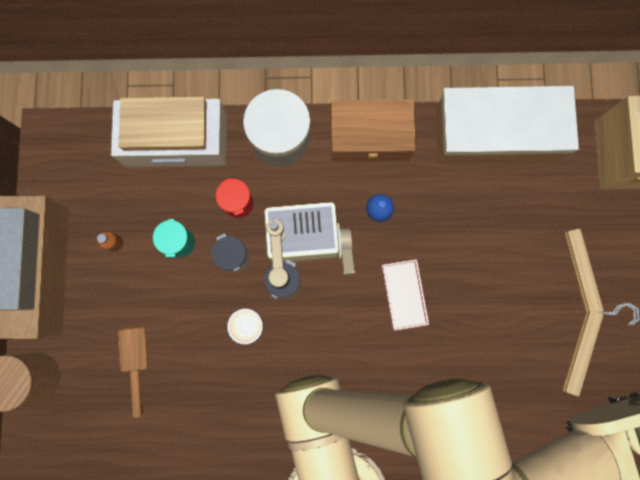

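The top view shows the push pad at (278,277) over a dark-lid canister at (283,280). The dial paddle runs from (345,230) to (349,272), and the housing centre is at about (302,230). The tray is at (405,295), the dish at (245,326) and the bauble at (380,207). In the scene view the pad is at (377,200) and the paddle at (288,230).

```bash
cat > h.py <<'E'
import numpy as np
from rig import *
def cloud(n,d):
    p=camera_params(n);K,T=p["mtx"],p["extrinsics"]
    v,u=np.mgrid[:480,:640]
    P=np.stack([(u-K[0,2])/K[0,0]*d,(v-K[1,2])/K[1,1]*d,d],-1)
    W=P@T[:3,:3].T+T[:3,3]; W[d==0]=np.nan; return W
E
python3 - <<'E'
from h import *
import cv2
W=cloud("top",np.load("pics/top0.npy"));S=cloud("scene",np.load("pics/scene0.npy"))
f=lambda a:np.round(a,4).tolist()
def sel(C,box,zl,zh):
    u0,u1,v0,v1=box; c=C[v0:v1,u0:u1].reshape(-1,3); return c[(c[:,2]>zl)&(c[:,2]<zh)]
def st(name,c):
    if len(c): print(name,len(c),"mean",f(c.mean(0)),"min",f(c.min(0)),"max",f(c.max(0)))
st("pad",sel(W,(262,295,262,295),.215,.25)); st("padS",sel(S,(360,395,188,212),.215,.25))
st("col",sel(W,(262,290,215,240),.245,.28))
st("lid",sel(W,(260,305,258,302),.09,.14)); st("lid2",sel(W,(205,250,232,275),.08,.14))
h=sel(W,(260,345,200,265),.100,.118); st("house",h)
import itertools
r=cv2.minAreaRect((h[:,:2]*1000).astype(np.float32)); print(r, cv2.boxPoints(r).tolist())
for z0 in np.arange(.06,.15,.01): st("pdl%.2f"%z0,sel(W,(336,360,225,280),z0,z0+.01))
st("hubpdlS",sel(S,(262,300,212,272),.05,.14))
for n,b in dict(tray=(380,432,255,332),dish=(225,266,306,347),baub=(362,398,190,225)).items(): st(n,sel(W,b,.012,.09))
E
python3 - <<'E'
import cv2
a=cv2.imread("pics/top0.png")[190:310,220:380];b=cv2.imread("pics/scene0.png")[180:300,250:410]
cv2.imwrite("pics/crop0.png",cv2.resize(cv2.hconcat([a,b]),(800,300),interpolation=cv2.INTER_CUBIC))
E
```

```text
pad 346 mean [0.5142, 0.1176, 0.2299] min [0.4898, 0.0987, 0.2153] max [0.5409, 0.1362, 0.2386]
padS 398 mean [0.5138, 0.1202, 0.2304] min [0.4901, 0.1002, 0.2201] max [0.5344, 0.1392, 0.2352]
col 65 mean [0.6136, 0.1244, 0.2578] min [0.6054, 0.116, 0.2466] max [0.6229, 0.132, 0.2628]
lid 617 mean [0.5073, 0.1111, 0.1285] min [0.4713, 0.078, 0.1075] max [0.5569, 0.155, 0.1364]
lid2 968 mean [0.5778, 0.2427, 0.0985] min [0.5372, 0.2036, 0.0827] max [0.6243, 0.2825, 0.1067]
house 3171 mean [0.6273, 0.0597, 0.1109] min [0.5471, -0.0265, 0.1] max [0.6924, 0.1577, 0.118]
((615.2617797851562, 63.74406814575195), (146.8118133544922, 181.99615478515625), 3.613452434539795) [[536.2666625976562, 149.93484497070312], [547.7369995117188, -31.69949722290039], [694.2568969726562, -22.44670867919922], [682.7865600585938, 159.18763732910156]]
pdl0.06 3 mean [0.5788, -0.012, 0.0634] min [0.5762, -0.0129, 0.0619] max [0.5813, -0.0104, 0.0655]
pdl0.08 2 mean [0.569, -0.0108, 0.0863] min [0.5644, -0.0142, 0.0853] max [0.5737, -0.0073, 0.0873]
pdl0.09 9 mean [0.5918, -0.0156, 0.0968] min [0.5631, -0.0245, 0.0927] max [0.638, -0.0081, 0.0994]
pdl0.10 177 mean [0.5935, -0.0231, 0.1064] min [0.5617, -0.0434, 0.1003] max [0.6355, -0.0068, 0.1099]
pdl0.11 265 mean [0.5884, -0.0293, 0.1149] min [0.54, -0.0451, 0.11] max [0.6355, -0.0067, 0.1198]
pdl0.12 143 mean [0.5613, -0.0269, 0.1249] min [0.5231, -0.0465, 0.12] max [0.632, -0.0095, 0.13]
pdl0.13 41 mean [0.5539, -0.0279, 0.1316] min [0.5229, -0.0459, 0.13] max [0.6143, -0.0113, 0.1358]
hubpdlS 1309 mean [0.5944, -0.015, 0.1143] min [0.5241, -0.0449, 0.0726] max [0.6409, 0.0327, 0.1335]
tray 428 mean [0.4796, -0.177, 0.0213] min [0.395, -0.2278, 0.012] max [0.5642, -0.1223, 0.0311]
dish 569 mean [0.4069, 0.2162, 0.0221] min [0.368, 0.1738, 0.012] max [0.4471, 0.255, 0.0362]
baub 613 mean [0.6884, -0.1164, 0.0537] min [0.6585, -0.1506, 0.0201] max [0.726, -0.0847, 0.0774]
```

View pics/crop0.png

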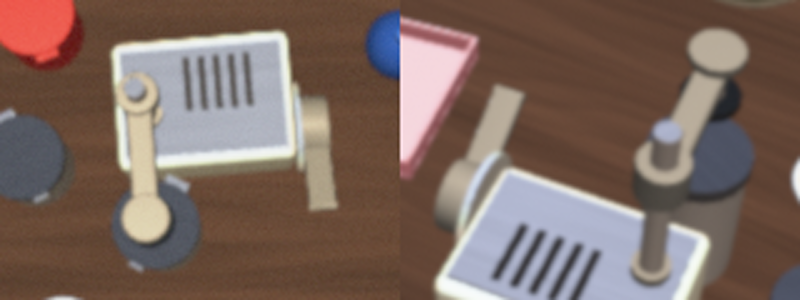

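The tall canister is under the foot, with its lid at z≈0.130. The pad is at (0.514, 0.119, 0.235) and the sealer yaw is about 3.5°. The dial axis is at roughly x 0.606, y -0.033, and the paddle tip height of 0.133 fits that. All of this agrees with the sizes given. First I raise the arm, then travel toward the pad with the jaw shut.

```bash
python3 -m creep '[{"jaw":1,"travel":[0,0,50],"roll":0},{"jaw":1,"travel":[0,0,65],"roll":0},{"jaw":1,"travel":[20,44,65],"roll":-0.1},{"jaw":1,"travel":[40,88,65],"roll":-0.2},{"jaw":1,"travel":[60,132,65],"roll":-0.3},{"jaw":1,"travel":[80,176,65],"roll":-0.385},{"jaw":1,"travel":[100,220,65],"roll":-0.385},{"jaw":1,"travel":[120,264,65],"roll":-0.385},{"jaw":1,"travel":[140,308,65],"roll":-0.385},{"jaw":1,"travel":[160,352,65],"roll":-0.385},{"jaw":1,"travel":[180,396,65],"roll":-0.385},{"jaw":1,"travel":[190,420,65],"roll":-0.385}]' 40
python3 -c "
from rig import *;import numpy as np
s=observe();print(s['position'],np.round(s['tool_rot'],3).tolist(),np.round(s['q'],1),s['ft_force'])"
```

```text
time_s: 1.3
position: [0.4277, -0.0734, 0.4696]
tool_rot: [[0.998, 0.063, -0.0], [0.063, -0.998, 0.001], [-0.0, -0.001, -1.0]]
ft_force: [-0.4, -0.6, 0.1]
grip_width: 0.0002
gripper_force: 0.0
[ 0.4276507  -0.07335001  0.46961941] [[0.998, 0.063, -0.0], [0.063, -0.998, 0.001], [-0.0, -0.001, -1.0]] [-25.4   7.4  83.6   0.   89.   60.9] [-0.43999714 -0.55725823  0.0986183 ]
```

```bash
python3 -m creep '[{"jaw":1,"travel":[20,45,0],"roll":0},{"jaw":1,"travel":[40,90,0],"roll":0},{"jaw":1,"travel":[60,135,0],"roll":0},{"jaw":1,"travel":[80,180,0],"roll":0},{"jaw":1,"travel":[86,194,0],"roll":0},{"jaw":1,"travel":[86,194,-20],"roll":0},{"jaw":1,"travel":[86,194,-40],"roll":0},{"jaw":1,"travel":[86,194,-50],"roll":0},{"jaw":1,"travel":[86,194,-50],"roll":0},{"jaw":1,"travel":[86,194,-50],"roll":0}]'
python3 - <<'E'
from h import *
import cv2
a,d=get_image("scene");b,_=get_image("top")
cv2.imwrite("pics/c1.png",cv2.hconcat([cv2.resize(a[100:300,250:450],(400,400)),cv2.resize(b[180:340,200:360],(400,400))])[:,:,::-1])
E
```

```text
time_s: 2.3
position: [0.5133, 0.1174, 0.4204]
tool_rot: [[0.998, 0.06, 0.001], [0.06, -0.998, -0.0], [0.001, 0.0, -1.0]]
ft_force: [-0.4, -0.7, 0.5]
grip_width: 0.0002
gripper_force: 0.0
```

View pics/c1.png

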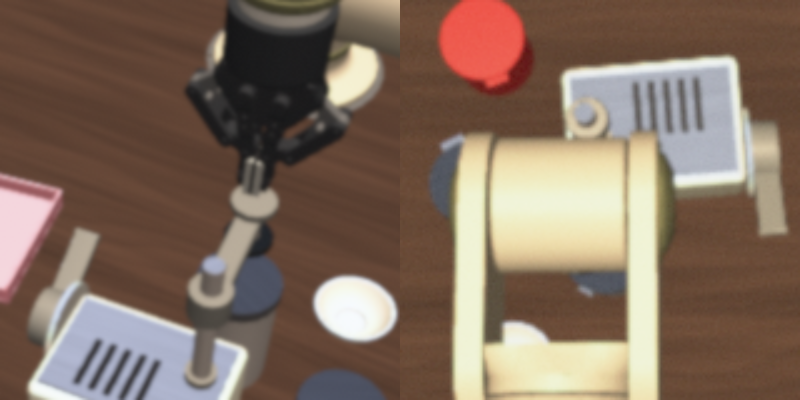

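The fingertips, at crop (253,188), are right above the pad at (254,200). I press down.

```bash
python3 -m creep '[{"jaw":1,"travel":[0,0,-6],"roll":0},{"jaw":1,"travel":[0,0,-12],"roll":0},{"jaw":1,"travel":[0,0,-18],"roll":0},{"jaw":1,"travel":[0,0,-25],"roll":0},{"jaw":1,"travel":[0,0,-32],"roll":0},{"jaw":1,"travel":[0,0,-39],"roll":0},{"jaw":1,"travel":[0,0,-46],"roll":0},{"jaw":1,"travel":[0,0,-52],"roll":0},{"jaw":1,"travel":[0,0,-57],"roll":0},{"jaw":1,"travel":[0,0,-61],"roll":0},{"jaw":1,"travel":[0,0,-63],"roll":0},{"jaw":1,"travel":[0,0,-63],"roll":0}]'
```

```text
time_s: 3.6
position: [0.5131, 0.1178, 0.3563]
tool_rot: [[0.998, 0.061, -0.001], [0.061, -0.998, 0.0], [-0.001, -0.0, -1.0]]
ft_force: [-0.1, 0.7, -0.3]
grip_width: -0.0
gripper_force: 0.0
```

```bash
python3 -m creep '[{"jaw":1,"travel":[0,0,-1],"roll":0},{"jaw":1,"travel":[0,0,-2],"roll":0},{"jaw":1,"travel":[0,0,-2],"roll":0}]'
```

```text
time_s: 3.9
position: [0.5131, 0.1178, 0.3547]
tool_rot: [[0.998, 0.061, -0.0], [0.061, -0.998, 0.0], [-0.0, -0.0, -1.0]]
ft_force: [-0.8, 0.4, 1.9]
grip_width: 0.0003
gripper_force: 0.9
```

```bash
python3 -m creep '[{"jaw":1,"travel":[0,0,-1],"roll":0},{"jaw":1,"travel":[0,0,-1],"roll":0}]'; python3 -m creep '[{"jaw":1,"travel":[0,0,-1],"roll":0},{"jaw":1,"travel":[0,0,-1],"roll":0}]'
```

```text
time_s: 4.1
position: [0.5131, 0.1178, 0.3537]
tool_rot: [[0.998, 0.061, -0.0], [0.061, -0.998, 0.0], [-0.0, -0.0, -1.0]]
ft_force: [-0.4, 0.3, 1.5]
grip_width: 0.0
gripper_force: 1.0
time_s: 4.3
position: [0.513, 0.1178, 0.3534]
tool_rot: [[0.998, 0.061, 0.001], [0.061, -0.998, 0.0], [0.001, -0.0, -1.0]]
ft_force: [-4.0, -0.1, 8.7]
grip_width: -0.0005
gripper_force: 4.4
```

Run:
```python
from h import *
import cv2
a,d=get_image("scene");S=cloud("scene",d)
cv2.imwrite("pics/c2.png",cv2.resize(a[150:300,250:450],(800,600))[:,:,::-1])
c=S[200:262,350:405].reshape(-1,3); m=(np.hypot(c[:,0]-.514,c[:,1]-.118)<.025)
print(np.histogram(c[m,2],bins=np.arange(.12,.25,.006)))
```

```text
(array([  0,  42,  85,  32,   1,   0,   3,   6,  73, 134,  47,  34,  41,
        39,  44,  33,  40,  69,  79,  63,   8]), array([0.12 , 0.126, 0.132, 0.138, 0.144, 0.15 , 0.156, 0.162, 0.168,
       0.174, 0.18 , 0.186, 0.192, 0.198, 0.204, 0.21 , 0.216, 0.222,
       0.228, 0.234, 0.24 , 0.246]))
```

View pics/c2.png

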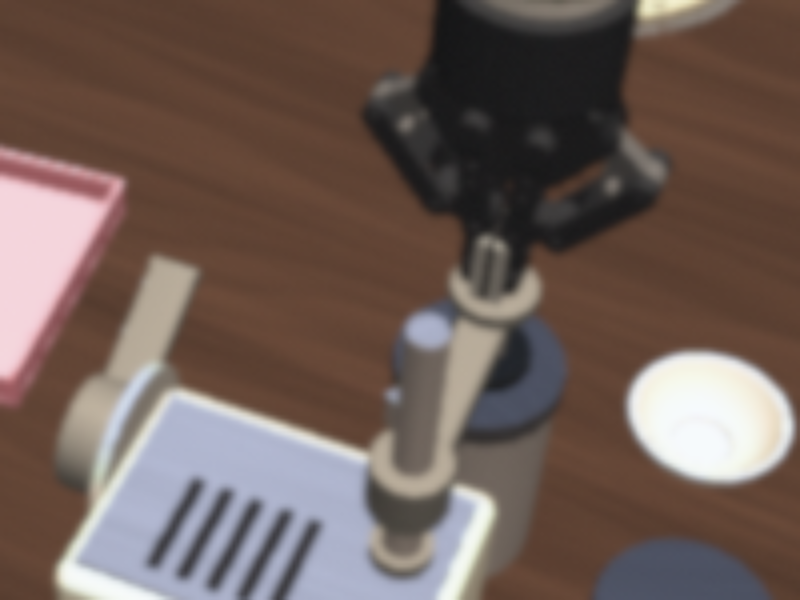

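The foot now sits on the lid, with the pad at (495,290) and the foot at (505,365) in the crop. Tip height is 0.180, as expected, and the force is rising. I nudge once more to confirm, then retreat upward.

```bash
python3 -m creep '[{"jaw":1,"travel":[0,0,-1],"roll":0},{"jaw":1,"travel":[0,0,-1],"roll":0},{"jaw":1,"travel":[0,0,-1],"roll":0}]'
```

```text
time_s: 4.65
position: [0.5128, 0.1178, 0.3534]
tool_rot: [[0.998, 0.061, 0.002], [0.061, -0.998, -0.0], [0.002, 0.0, -1.0]]
ft_force: [-5.6, -0.6, 15.9]
grip_width: -0.0002
gripper_force: 8.2
```

```bash
python3 -m creep '[{"jaw":1,"travel":[0,0,5],"roll":0},{"jaw":1,"travel":[0,0,15],"roll":0},{"jaw":1,"travel":[0,0,40],"roll":0},{"jaw":1,"travel":[0,0,60],"roll":0},{"jaw":1,"travel":[0,0,60],"roll":0}]'
python3 - <<'E'
from h import *
for n,b in (("top",(336,360,225,280)),("scene",(262,302,210,275))):
    C=cloud(n,np.load(f"pics/{n}0.npy"));u0,u1,v0,v1=b
    c=C[v0:v1,u0:u1].reshape(-1,3);c=c[(c[:,2]>.09)&(c[:,1]<-.005)]
    for x in np.arange(.52,.65,.01):
        k=c[(c[:,0]>x)&(c[:,0]<x+.01)]
        if len(k)>3: print(n,round(x+.005,3),len(k),np.round(np.percentile(k[:,1],[5,50,95]),4),np.round(np.percentile(k[:,2],[50,90]),4))
_,d=get_image("scene");S=cloud("scene",d)
c=S[200:240,350:405].reshape(-1,3); m=(np.hypot(c[:,0]-.514,c[:,1]-.118)<.018)&(c[:,2]<.25)
print(np.median(c[m],0),m.sum())
E
```

```text
time_s: 5.15
position: [0.5133, 0.1178, 0.4144]
tool_rot: [[0.998, 0.061, 0.005], [0.061, -0.998, -0.0], [0.005, 0.0, -1.0]]
ft_force: [0.7, -0.8, 0.4]
grip_width: 0.0002
gripper_force: 0.0
top 0.525 39 [-0.0455 -0.0324 -0.0234] [0.1301 0.1336]
top 0.535 41 [-0.044  -0.0347 -0.0238] [0.127  0.1303]
top 0.545 45 [-0.0442 -0.0332 -0.0219] [0.1218 0.1254]
top 0.555 41 [-0.0426 -0.0334 -0.0221] [0.1181 0.1205]
top 0.565 55 [-0.0429 -0.0292 -0.0152] [0.1119 0.1162]
top 0.575 63 [-0.0413 -0.0252 -0.0092] [0.1085 0.1193]
top 0.585 78 [-0.0413 -0.0253 -0.0071] [0.1081 0.1229]
top 0.595 73 [-0.0402 -0.0252 -0.0085] [0.1142 0.1238]
top 0.605 71 [-0.0414 -0.0232 -0.0085] [0.117  0.1291]
top 0.615 60 [-0.0395 -0.0236 -0.0075] [0.1137 0.1269]
top 0.625 53 [-0.0385 -0.0216 -0.0077] [0.1095 0.1251]
top 0.635 16 [-0.0346 -0.0133 -0.0079] [0.1025 0.1186]
scene 0.525 34 [-0.0428 -0.0299 -0.0209] [0.1309 0.1324]
scene 0.535 75 [-0.0429 -0.0308 -0.0202] [0.1274 0.13  ]
scene 0.545 69 [-0.0416 -0.0308 -0.0201] [0.1223 0.1255]
scene 0.555 74 [-0.0412 -0.0285 -0.019 ] [0.1175 0.1206]
scene 0.565 80 [-0.0396 -0.0282 -0.0121] [0.1131 0.1153]
scene 0.575 65 [-0.0395 -0.0296 -0.0109] [0.1089 0.1147]
scene 0.585 60 [-0.0386 -0.0113 -0.0065] [0.1097 0.1275]
scene 0.595 74 [-0.0384 -0.0128 -0.0068] [0.1159 0.1297]
scene 0.605 90 [-0.0375 -0.0213 -0.0084] [0.1171 0.1304]
scene 0.615 103 [-0.0369 -0.0213 -0.0081] [0.1156 0.1294]
scene 0.625 127 [-0.0362 -0.0234 -0.008 ] [0.1092 0.1245]
scene 0.635 83 [-0.0366 -0.02   -0.0069] [0.1011 0.1188]
scene 0.645 15 [-0.0119 -0.009  -0.006 ] [0.105  0.1089]
[0.51596545 0.12023671 0.17886512] 321
```

The foot stays down, with the pad at z=0.179. I move over the paddle.

```bash
python3 -m creep '[{"jaw":1,"travel":[8,-40,0],"roll":0},{"jaw":1,"travel":[16,-80,0],"roll":0},{"jaw":1,"travel":[24,-120,0],"roll":0},{"jaw":1,"travel":[30,-152,0],"roll":0},{"jaw":1,"travel":[30,-152,-30],"roll":0},{"jaw":1,"travel":[30,-152,-60],"roll":0},{"jaw":1,"travel":[30,-152,-85],"roll":0},{"jaw":1,"travel":[30,-152,-92],"roll":0},{"jaw":1,"travel":[30,-152,-92],"roll":0},{"jaw":1,"travel":[30,-152,-92],"roll":0}]'
```

```text
time_s: 6.2
position: [0.5434, -0.0342, 0.3206]
tool_rot: [[0.998, 0.061, 0.001], [0.061, -0.998, -0.0], [0.001, 0.0, -1.0]]
ft_force: [0.3, 0.2, -0.3]
grip_width: 0.0003
gripper_force: 0.0
```

```bash
python3 -m creep '[{"jaw":1,"travel":[0,0,-10],"roll":0},{"jaw":1,"travel":[0,0,-18],"roll":0},{"jaw":1,"travel":[0,0,-25],"roll":0},{"jaw":1,"travel":[0,0,-32],"roll":0},{"jaw":1,"travel":[0,0,-39],"roll":0},{"jaw":1,"travel":[0,0,-46],"roll":0},{"jaw":1,"travel":[0,0,-53],"roll":0},{"jaw":1,"travel":[0,0,-60],"roll":0},{"jaw":1,"travel":[0,0,-66],"roll":0},{"jaw":1,"travel":[0,0,-72],"roll":0},{"jaw":1,"travel":[0,0,-75],"roll":0},{"jaw":1,"travel":[0,0,-75],"roll":0}]'
python3 - <<'E'
from h import *
import cv2
a,d=get_image("scene");b,d2=get_image("top")
cv2.imwrite("pics/c3.png",cv2.hconcat([cv2.resize(a[180:300,230:350],(400,400)),cv2.resize(b[190:310,260:380],(400,400))])[:,:,::-1])
s=observe();print(s["position"],s["ft_force"])
S=cloud("scene",d);c=S[200:290,250:310].reshape(-1,3)
c=c[(c[:,1]<-.018)&(c[:,1]>-.05)&(c[:,2]>.035)&(c[:,2]<.12)]
for x in np.arange(.51,.6,.01):
    k=c[(c[:,0]>x)&(c[:,0]<x+.01)]
    if len(k): print(round(x+.005,3),len(k),np.round(np.percentile(k[:,2],[10,50,90]),4))
c=S[200:240,350:405].reshape(-1,3); m=(np.hypot(c[:,0]-.514,c[:,1]-.118)<.018)&(c[:,2]<.25)
print(np.median(c[m],0))
E
```

```text
time_s: 7.4
position: [0.5438, -0.0343, 0.2446]
tool_rot: [[0.998, 0.061, 0.003], [0.061, -0.998, -0.0], [0.003, 0.0, -1.0]]
ft_force: [1.0, -0.3, 5.8]
grip_width: -0.0001
gripper_force: 2.5
[ 0.54370328 -0.03427914  0.24488057] [0.54550225 0.09033671 5.87542252]
0.525 15 [0.0556 0.06   0.0614]
0.535 20 [0.0614 0.0642 0.0931]
0.545 45 [0.0679 0.0945 0.1136]
0.555 123 [0.087  0.1025 0.1181]
0.585 10 [0.1084 0.1116 0.1132]
0.595 31 [0.1131 0.1155 0.1171]
[0.51506427 0.12025921 0.17890351]
```

View pics/c3.png

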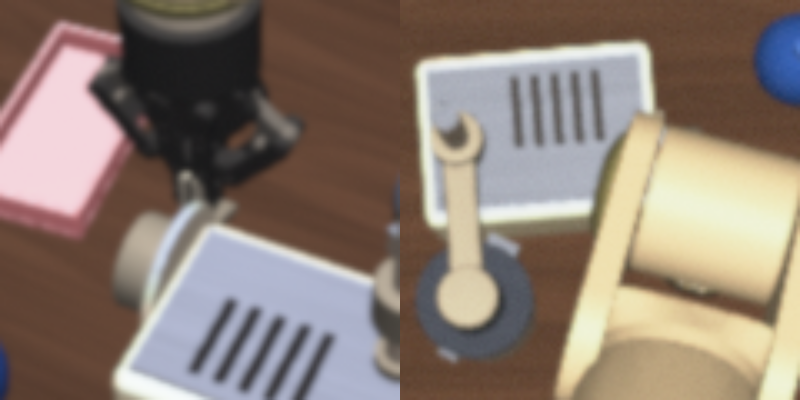

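The paddle points give a slope of about 0.41 below level, so the dial is at about 0.86. The foot is still on the lid, with the pad at z=0.179 and centred on the lid at crop (467,297). I press 2 mm further, hold, and check.

```bash
python3 -m creep '[{"jaw":1,"travel":[0,0,-1],"roll":0},{"jaw":1,"travel":[0,0,-2],"roll":0},{"jaw":1,"travel":[0,0,-2],"roll":0},{"jaw":1,"travel":[0,0,-2],"roll":0},{"jaw":1,"travel":[0,0,-2],"roll":0},{"jaw":1,"travel":[0,0,-2],"roll":0},{"jaw":1,"travel":[0,0,-2],"roll":0}]'
python3 - <<'E'
from h import *
_,d=get_image("scene");S=cloud("scene",d);c=S[200:290,250:310].reshape(-1,3)
c=c[(c[:,1]<-.018)&(c[:,1]>-.05)&(c[:,2]>.03)&(c[:,2]<.075)&(c[:,0]<.542)]
a=np.arctan((.0944-c[:,2])/(.604-c[:,0]));print(len(a),np.percentile(a,[10,50,90])+.45)
c=S[200:240,350:405].reshape(-1,3); m=(np.hypot(c[:,0]-.514,c[:,1]-.118)<.018)&(c[:,2]<.25)
print(np.median(c[m],0))
E
```

```text
time_s: 8.2
position: [0.5439, -0.0343, 0.2432]
tool_rot: [[0.998, 0.061, 0.004], [0.061, -0.998, -0.0], [0.004, 0.001, -1.0]]
ft_force: [0.5, 0.0, 7.0]
grip_width: 0.0002
gripper_force: 2.8
28 [0.87659429 0.89257721 0.93790379]
[0.51549248 0.12045394 0.1788769 ]
```

Dial at about 0.89, held with 7 N, and the foot is down. I hand in the job.

```bash
python3 -c "
from rig import *;print(close_job())"
```

```text
the job is handed in; nothing more can be done
None
```

I handed the job in with the foot down on the tall canister's lid and the arm holding the dial at about 0.89 rad (third click) with about 7 N; no verdict came back.

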